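Shut the cutlery caddy flap and slide its latch into the catch

TASK

Push the open flap of the dish rack's cutlery caddy down until it is fully shut, then push the latch along its rail by its thumb tab, over the flap's lip, until you feel its spring nose drop into the notch of the catch, and leave it clicked in there. Only push with the fingertips, gently: do not lift the flap open further, do not ram the latch or run it past the catch, and leave the crockery, bottle and spoon on the drainer where they are.

Things in the scene. Friction and masses are not known exactly. Their poses are not given: they have to be found in the camera images.
- caddy: Grey plastic dish rack with cutlery caddy, fixed. Origin under the caddy's centre at drainer height; x from robot side to far side, y along the latch rail to the robot's left, z up. Caddy 110 (x) by 260 (y) mm, rim at z = 130. Latch rail along y on the robot side: x -80 to -55, y -135 to 135, top z = 130 mm. Behind (x 60 to 230) an empty plate rack up to 90 mm high. Caddy frame is used below
- flap (a joint): Flap angle (rad): 0 = fully shut, level on the rim; grows as it opens upward; starts 0.6 to 0.95. Hinge line along y at x = 55, z = 130 mm (far rim). Stiff hinge, stays where left; 2 to 3 N pressed down 50 mm from the hinge shuts it. While open its upper face slopes down towards the hinge. Shut, its upper face is at z = 135 mm
- flap_edge (a point): Middle of the upper front edge of the flap, a flat grey plate 5 mm thick, 252 mm wide (y), reaching 90 mm from the hinge to this edge. From y = -20 to 110 mm a lip reaches 17 mm further. A latch standing over the lip's place blocks the flap from shutting
- latch (a joint): Travel of the steel latch along the rail (m), growing towards +y; at 0 its centre is at caddy y = -105 mm, end stop at 0.215. Starts at 0 to 0.045, clear of the lip. Sliding friction about 0.7 N; stays where left
- latch_tab (a point): Middle of the top of the latch's upright thumb tab, x = -67.5, z = 185 mm. Tab 24 mm (x) by 8 mm (y, sliding direction), 40 mm high on the latch's body, which is 30 mm long (y), top at z = 145. From the body a bolt reaches over the flap's lip (z 139 to 145, to x = -39) and an arm towards the robot (to x = -104, z up to 145 mm) with a spring pin 8 mm thick that rises up to 154 mm
- latch_nose (a point): Centre of the latch's spring nose when down, a 10 mm ball under the arm, at the same y as the tab, x = -92, z = 128.5 mm. It rides over the catch's ridges and drops into its notch
- catch: Steel catch clip on the robot side of the rail, 20 (x) by 44 (y) by 18 mm, axes as the caddy's. Origin at the middle of its notch at deck height, x = -92, y = 30 to 70, z = 122 mm. Two ridges bound the notch: a low one at y = -7.4, a higher one at y = 9 mm from the origin, tops 4.5 and 6.5 mm above the deck. Latch home: tab and nose at this origin's y
- notch (a point): Same point as the catch's origin. Pushed towards +y, the nose meets the low ridge from about 14 mm before it: the push rises to 5 to 10 N, then falls to almost nothing as the nose crests 7 mm before it. Left on the crest it may stick; pushed 2 mm further (5 mm before it) the nose draws itself to within 1 mm of it, ahead of the finger. Beyond, the higher ridge resists clearly more
- ramekin: Bystander: white ceramic ramekin, 84 mm across, 45 mm high, right of the rack; origin under its centre
- cup: Bystander: blue glass espresso cup with a handle, 64 mm across, 60 mm high, left of the rack; origin under its centre
- bottle: Bystander: stainless bottle with twist cap lying on its side, 193 mm long along its x (cap at +x), 66 mm thick, right of the rack; origin under its middle
- teaspoon: Bystander: steel teaspoon about 120 mm long lying on the drainer between the robot and the rack, along its x; origin under its middle

How it is judged:
On the way, in this order (a step that is already met when the one before it is completed fails the run):
1. the flap is pushed shut (value of joint flap below 0.05 rad), for 0.2 s.
2. the latch has dropped into the catch over the shut flap (y of latch_nose in the frame of catch between -0.004 and 0.004 m and value of joint flap below 0.05 rad), for 0.2 s.
At the end, for the whole second after the job is handed in: The flap is shut (within 0.05 rad) and the latch rests with its nose within 4 mm of the middle of the catch's notch (all of step 2 and velocity of joint latch between -0.005 and 0.005 m/s); the robot touches nothing.
It fails at once if the latch is run past the catch (12 mm beyond the notch) (y of latch_nose in the frame of catch above 0.012 m).
It fails at once if the flap is lifted further open (beyond 1.1 rad) (value of joint flap above 1.1 rad).
It fails at once if the latch is rammed or squeezed with more than 30 N (contact force between the fingers and latch above 30 N).
It fails at once if the ramekin, cup, bottle or teaspoon is moved or lifted by more than 20 mm (distance of any of ramekin, cup, bottle, teaspoon from where it was at the start of the episode above 0.02 m).
It also fails if it takes over 58 s, if anything falls off the work surface, if the arm or the gripper's body presses on something with over 40 N, if the wrist force passes 120 N, or if a joint passes its speed limit or range.

ROBOT

A 7-joint arm with a two-finger parallel gripper is mounted at the origin on the work surface. World frame = base frame: x ahead of the robot, y to its left, z up, the work surface at z = 0. Lengths are in m, angles in rad, forces in N, time in s.
With the tool pointing down it reaches from about 0.4 to 0.875 m from the base axis. Payload 19.3 kg.
Tool frame: the origin (TCP) lies at the very end of the fingers, on their centre line; the grasp point (between the pads) lies 19 mm behind it; z points along the fingers, y is the direction in which the jaws open and shut (so a half turn about z gives the same grasp; the last joint's range is limited). The gripper opens to 85 mm and grips with 20 to 120 N. Pads are 22 mm wide; open, the fingers measure 114 mm over their backs; the gripper's body (76 mm by 85 mm) begins 54 mm behind the grasp point. The pads swing forward as they close: fully open they stand 13 mm farther back than shut.
Start: joints at [1.228, 0.521, -0.036, 1.599, 0.021, 1.021, -0.113], TCP at [0.168, -0.602, 0.231] pointing down, gripper open.
Joint ranges: [-2.91, 2.91], [-0.3, 2.13], [-1.5, 1.42], [0.17, 2.43], [-1.26, 4.41], [0.16, 1.93], [-2.52, 2.52]. Speed limits (rad/s): [1.89, 1.89, 2.39, 2.39, 3.01, 3.01, 3.01].

INTERFACE

Orientations are given as [roll, pitch, yaw] about the fixed x, y, z axes, in that order (R = Rz(yaw) Ry(pitch) Rx(roll)).
In Python, from workcell import bot, vision, job_done gives the robot as it stands.
- The arm moves only by the tool arm_command, never from a script. Its arguments are lists of equal length, an entry for each row: "gripper": the finger opening in cm, from 0 to 8.54; "slide": the shift along the tool's x, y, z in cm, a list of three; "turn": the turn, a rotation vector about the tool's x, y, z in degrees, a list of three. A call has 1 to 5 rows; each row is the pose to reach, as a shift and turn from the pose commanded when the call began, along the tool's axes at that moment; what a row does not reach only later rows make up. A row lasts 1/8 s, in which the tool goes at most 62.5 mm and 10.7 degrees, less where a joint would pass 70% of its speed; a pose out of reach is approached as far as the arm can. A call with a gripper value outside its range is refused whole. The fingers move at their own pace and stop on an object; "force" is the grip in N (left out, the last holds). Time passes only in rows, so rows that repeat a pose let the fingers close. It gives the time, the measured TCP pose, the force and the opening at its end, in the units of the state.
- bot.observe(): the state, without advancing time (a new reading comes with each control period).
- vision.grab_frame(name): name is "scene" or "side" or "wrist"; returns the picture (480x640x3 uint8, blue, green, red); there is no depth.
- vision.camera_model(name): a dict with "mtx" (3x3 intrinsics, pixels), "k1" (the pictures are not rectified: a ray, as slopes to the right and down, at radius r is drawn at 1 + k1 r^2 times it, then the intrinsics apply), "T" (4x4, takes a point from camera to world coordinates). Camera axes: x right, y down, z forward; pixel columns grow to the right and rows downward; lengths in m; the calibration is good to about 2 mm. A picture is of the moment at which its call begins: read the wrist's pose just before it. camera_model takes no time and is no camera call; for the wrist camera it gives the pose at the moment of the call.
- job_done(): hands the job in, once; it reports no verdict.
The state is a dict: "clock": time; "qpos": joint angles; "qd": joint speeds; "joint_efforts": joint torques, N m; "position": TCP position; "tool_rot": TCP orientation; "force": force on the tool from outside, world axes, zero at the start; "moment": the same for the moment, N m; "grip_width": finger opening in m.
Only numpy, scipy, OpenCV 4.12 (cv2) and the standard library are available. Lean on these libraries where they do the work, as an engineer would, in place of code of your own. Each camera call takes 0.05 s, during which the arm holds its last target. There are 200 camera calls.

## Working session

There is one attempt and no reset: what is moved stays moved. The work goes in short steps, Python scripts to look and compute and a tool call to move; the robot and the scene stay as the last step left them, time stands still between calls to the robot, and variables do not carry over. Pictures are saved under pics/ and viewed, about 8 in all and at most 12, crops included, and the job is handed in when it is done.

Besides the shell and the picture viewer there is one more tool, called after "Call:" by a JSON object that holds its "api" and its "payload". arm_command: Moves the arm, as the interface text tells. Its arguments: {"type":"object","properties":{"gripper":{"type":"array","items":{"type":"number"}},"slide":{"type":"array","items":{"type":"array","items":{"type":"number"}}},"turn":{"type":"array","items":{"type":"array","items":{"type":"number"}}},"force":{"type":"number"}},"required":["gripper","slide","turn"]}

```bash
mkdir -p pics; ls
python3 - <<'E'
from workcell import bot, vision
import cv2,numpy as np
s=bot.observe(); print(s)
for n in ("scene","side"):
    im=vision.grab_frame(n); cv2.imwrite(f"pics/{n}0.png",im)
    m=vision.camera_model(n); print(n,m)
E
```

```text
pics
{'clock': 0.0, 'qpos': array([ 1.22779991,  0.52201795, -0.03635236,  1.59996516,  0.02120074,
        1.02110099, -0.11277693]), 'qd': array([ 0.00045718,  0.00018245,  0.00085976,  0.00039861, -0.00133308,
       -0.00048214,  0.00035395]), 'joint_efforts': array([-1.39003250e-04, -9.27114558e+01,  1.98005028e+00, -3.69941819e+01,
        1.77337392e-02,  8.00992217e-03,  3.54656856e-05]), 'position': array([ 0.16828494, -0.60158712,  0.23073834]), 'tool_rot': array([-3.14048813e+00,  6.62367339e-05,  2.72830809e-01]), 'force': array([ 0.39601878, -0.25021748, -0.40536341]), 'moment': array([-0.00981951, -0.01478415, -0.00375231]), 'grip_width': 0.08557644777035642}
scene {'mtx': array([[519.46268986,   0.        , 321.72900067],
       [  0.        , 519.46268986, 245.28112375],
       [  0.        ,   0.        ,   1.        ]]), 'k1': -0.11500890509176721, 'T': array([[ 0.75078148,  0.34277747, -0.56465102,  1.18976215],
       [ 0.66033165, -0.41148195,  0.62820754, -0.69594314],
       [-0.01700831, -0.84450353, -0.53527984,  0.73896016],
       [ 0.        ,  0.        ,  0.        ,  1.        ]])}
side {'mtx': array([[520.23950175,   0.        , 315.74425473],
       [  0.        , 520.23950175, 233.07405169],
       [  0.        ,   0.        ,   1.        ]]), 'k1': 0.013962057847413665, 'T': array([[-8.22689553e-01, -4.31122384e-01,  3.70560912e-01,
         2.31843162e-01],
       [-5.68490422e-01,  6.23054098e-01, -5.37235732e-01,
         5.07631754e-01],
       [ 7.34854998e-04, -6.52638553e-01, -7.57669043e-01,
         8.18659971e-01],
       [ 0.00000000e+00,  0.00000000e+00,  0.00000000e+00,
         1.00000000e+00]])}
```

View pics/scene0.png

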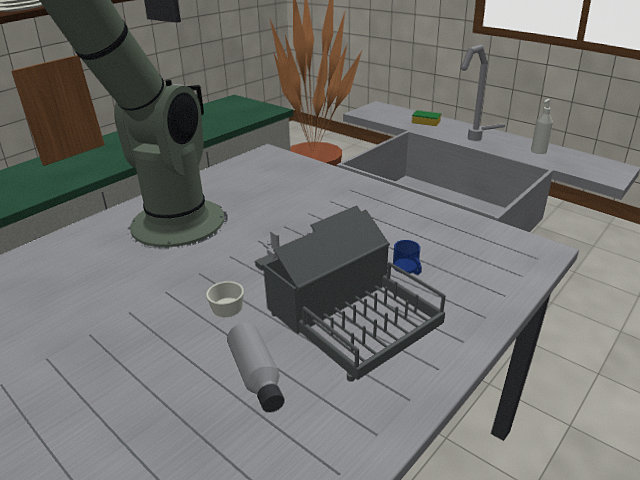

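View pics/side0.png

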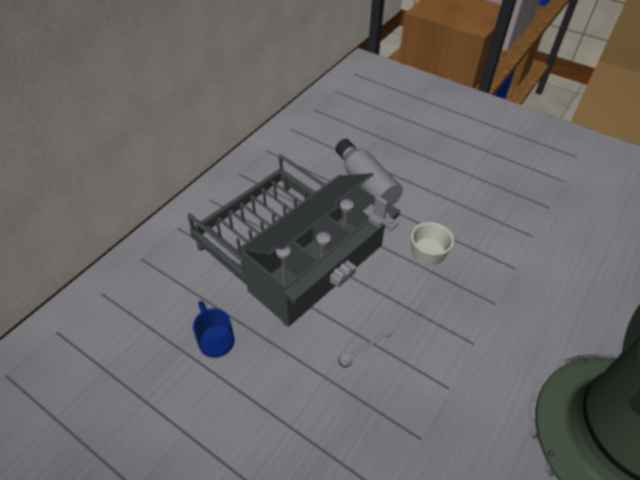

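Scene view: flap open (front edge about (365,210)), latch tab near (275,240), catch hidden. Side view: tab near (380,208), catch near (343,272). I'll enlarge the side view for exact pixels.

Run:
```python
import cv2
im=cv2.imread("pics/side0.png")[165:330,225:445]; cv2.imwrite("pics/c1.png",cv2.resize(im,None,fx=3.6,fy=3.6,interpolation=cv2.INTER_CUBIC))
im=cv2.imread("pics/scene0.png")[195:345,245:445]; cv2.imwrite("pics/c2.png",cv2.resize(im,None,fx=4,fy=4,interpolation=cv2.INTER_CUBIC))
```

```text
(no output)
```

View pics/c1.png

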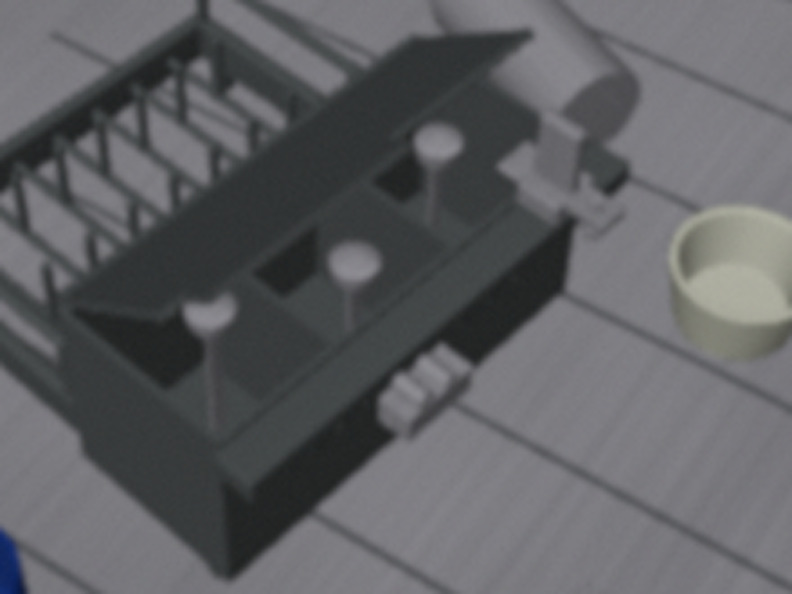

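View pics/c2.png

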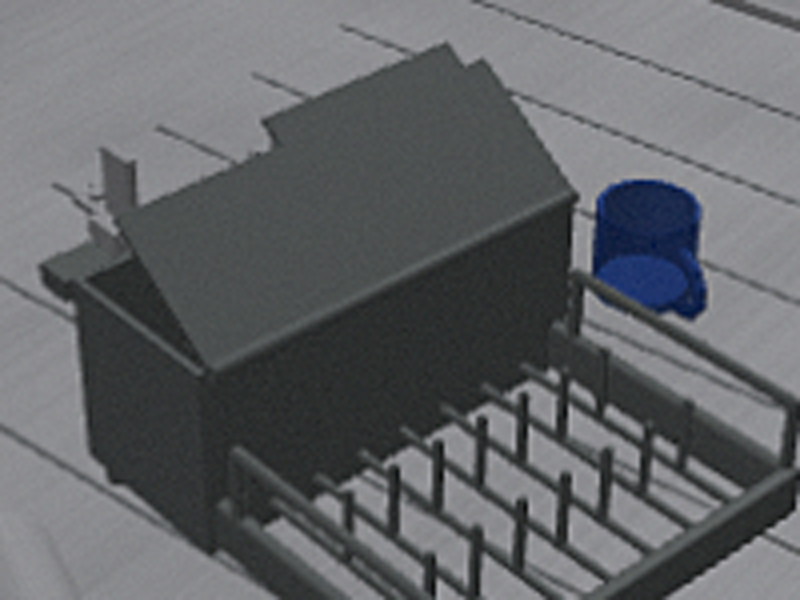

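Side crop: rail ends near (248,488) and (627,166), tab top (562,122), catch (380–470, 345–435), with the spoon and ramekin clear. Scene crop: hinge ends (212,372) and (577,197), lip corners (265,122) and (448,43). Next I turn these into a caddy pose.

```bash
cat > h.py <<'E'
from workcell import bot, vision
import numpy as np, cv2
def ray(n,px,M=None):
    m=M or vision.camera_model(n); K=m["mtx"]
    u=np.array([(px[0]-K[0,2])/K[0,0],(px[1]-K[1,2])/K[1,1]])
    p=u.copy()
    for _ in range(20): p=u/(1+m["k1"]*(p@p))
    d=m["T"][:3,:3]@np.r_[p,1]; return m["T"][:3,3],d
def onz(n,px,z,M=None):
    o,d=ray(n,px,M); return o+d*(z-o[2])/d[2]
def tri(a,b):
    (o,d),(p,e)=a,b
    t=np.linalg.lstsq(np.c_[d,-e],p-o,rcond=None)[0]
    x,y=o+d*t[0],p+e*t[1]; return (x+y)/2,np.linalg.norm(x-y)
S=lambda x,y:(225+x/3.6,165+y/3.6)
C=lambda x,y:(245+x/4,195+y/4)
E
python3 - <<'E'
from h import *
pts=[("side",S(248,488),(-80,135)),("side",S(627,166),(-80,-135)),("side",S(217,443),(-55,130)),("scene",C(40,267),(-80,-135)),
("scene",C(212,372),(55,-126)),("scene",C(577,197),(55,126)),("side",S(68,306),(55,126))]
W=np.array([onz(n,p,.13)[:2] for n,p,_ in pts]); L=np.array([q for *_,q in pts])/1000
for w,(n,_,q) in zip(W,pts): print(n,q,w.round(4))
a,b=L-L.mean(0),W-W.mean(0)
yaw=np.arctan2((a[:,0]*b[:,1]-a[:,1]*b[:,0]).sum(),(a*b).sum())
R=np.array([[np.cos(yaw),-np.sin(yaw)],[np.sin(yaw),np.cos(yaw)]])
t=W.mean(0)-R@L.mean(0); print("yaw",yaw,"t",t,"res mm",((W-t)@R-L).round(4)*1000)
loc=lambda P:np.r_[(P[:2]-t)@R,P[2]]*1000
for nm,a,b in [("-yfront",(533,33),(127,213)),("+yfront",(165,320),(487,62)),("tab",(562,121),(119,155))]:
    P,g=tri(ray("side",S(*a)),ray("scene",C(*b))); print(nm,P,g,loc(P))
print("tab side",loc(onz("side",S(562,121),.185)),"scene",loc(onz("scene",C(119,155),.185)))
for c in [(380,400),(410,370),(440,348),(470,378),(398,388),(420,362)]: print("catch",c,loc(onz("side",S(*c),.1275)))
E
```

```text
side (-80, 135) [0.5173 0.154 ]
side (-80, -135) [ 0.4742 -0.1099]
side (-55, 130) [0.5427 0.1427]
scene (-80, -135) [ 0.4824 -0.1194]
scene (55, -126) [ 0.6143 -0.1272]
scene (55, 126) [0.6584 0.1167]
side (55, 126) [0.6475 0.12  ]
yaw -0.15732161466604205 t [0.57803429 0.00528072] res mm [[-3.2  2.4]
 [-4.5  4.9]
 [-1.4  0.1]
 [ 5.1 -3.1]
 [ 1.6  0.9]
 [ 6.9 -3.4]
 [-4.4 -1.8]]
-yfront [ 0.5393202  -0.11148813  0.18408028] 0.007290610888499097 [ -19.94140599 -121.39227486  184.08027756]
+yfront [0.57974081 0.13194098 0.18021925] 0.005582107704787776 [-18.15885928 125.36342959 180.21924925]
tab [ 0.49609553 -0.0712024   0.18168858] 0.001602918692831838 [-68.94397574 -88.37621375 181.68857718]
tab side [-71.17866649 -86.35948251 185.        ] scene [-63.50132831 -91.00036501 185.        ]
catch (380, 400) [-91.68976194  61.35671029 127.5       ]
catch (410, 370) [-90.15871573  39.27811606 127.5       ]
catch (440, 348) [-91.69923867  20.14634456 127.5       ]
catch (470, 378) [-113.13502881   23.66053403  127.5       ]
catch (398, 388) [-93.06476701  50.69986141 127.5       ]
catch (420, 362) [-90.41179289  32.65396516 127.5       ]
```

```bash
cat >> h.py <<'E'
from scipy.spatial.transform import Rotation as Rot
T0=np.array([.578,.0053]); YAW=-.157
def cad(x,y,z,t=T0,yaw=YAW):
    c,s=np.cos(yaw),np.sin(yaw); return np.array([t[0]+(c*x-s*y)/1000,t[1]+(s*x+c*y)/1000,z/1000])
def goto(P,yaw=YAW):
    s=bot.observe(); R=Rot.from_euler("xyz",s["tool_rot"]); G=Rot.from_euler("xyz",[np.pi,0,yaw])
    print("t",s["clock"],"F",s["force"].round(2),"slide cm",(R.inv().apply(P-s["position"])*100).round(2),"turn",np.degrees((R.inv()*G).as_rotvec()).round(1))
E
python3 -c "
from h import *
goto(cad(5,0,250))"
```

```text
t 0.1 F [0.06 0.1  0.62] slide cm [ 56.26 -47.2   -1.88] turn [-0.1  0.  24.6]
```

Call:
{"api": "arm_command", "payload": {"gripper": [0,0,0,0,0], "slide": [[2,-2,-2],[6,-5,-2.5],[10,-8.5,-2.5],[14.5,-12,-2.5],[19,-16,-2.5]], "turn": [[0,0,4],[0,0,10],[0,0,16],[0,0,22],[0,0,24.6]], "force": 40}}

```text
clock: 0.72
position: [0.309, -0.395, 0.2562]
tool_rot: [-3.142, 0.0, -0.159]
force: [1.5, -0.6, 0.1]
grip_width: 0.0
```

```bash
python3 -c "
from h import *
print(bot.observe()['position']); goto(cad(5,0,250))"
```

```text
[ 0.30904019 -0.39503276  0.25615442]
t 0.725 F [ 1.5  -0.62  0.13] slide cm [ 20.71 -43.79   0.62] turn [-0.   0.  -0.1]
```

Call:
{"api": "arm_command", "payload": {"gripper": [0,0,0,0,0], "slide": [[2.4,-5,0],[4.8,-10,0],[7.1,-15,0],[9.5,-20,0],[11.8,-25,0]], "turn": [[0,0,0],[0,0,0],[0,0,0],[0,0,0],[0,0,0]]}}

```text
clock: 1.35
position: [0.4645, -0.1664, 0.2563]
tool_rot: [3.142, 0.0, -0.157]
force: [-0.1, -0.8, -0.3]
grip_width: -0.0001
```

Call:
{"api": "arm_command", "payload": {"gripper": [0,0,0,0,0], "slide": [[2.1,-4.5,0],[4.3,-9,0],[6.4,-13.5,0],[8.5,-17.5,0],[8.8,-18.5,0]], "turn": [[0,0,0],[0,0,0],[0,0,0],[0,0,0],[0,0,0]]}}

```text
clock: 1.98
position: [0.5804, 0.0038, 0.2557]
tool_rot: [-3.141, 0.001, -0.153]
force: [-0.9, 0.2, -1.1]
grip_width: 0.0002
```

```bash
python3 -c "
from h import *
m=vision.camera_model('wrist');cv2.imwrite('pics/w1.png',vision.grab_frame('wrist'));print(m)
import pickle;pickle.dump(m,open('w1.pkl','wb'))
print(bot.observe()['position']); goto(cad(5,0,185))"
```

```text
{'mtx': array([[366.01013187,   0.        , 319.62268903],
       [  0.        , 366.01013187, 239.47147845],
       [  0.        ,   0.        ,   1.        ]]), 'k1': -0.06892242024526413, 'T': array([[-1.53432711e-01, -9.48433675e-01, -2.77366124e-01,
         6.50065522e-01],
       [-9.88159092e-01,  1.47232413e-01,  4.31766850e-02,
        -8.13458971e-03],
       [-1.12938224e-04,  2.80706573e-01, -9.59793627e-01,
         3.98763301e-01],
       [ 0.00000000e+00,  0.00000000e+00,  0.00000000e+00,
         1.00000000e+00]])}
[0.58009563 0.00359385 0.25567183]
t 2.025 F [-0.44  1.55 -1.1 ] slide cm [ 0.27 -0.13  7.07] turn [-0.   0.1  0.2]
```

View pics/w1.png

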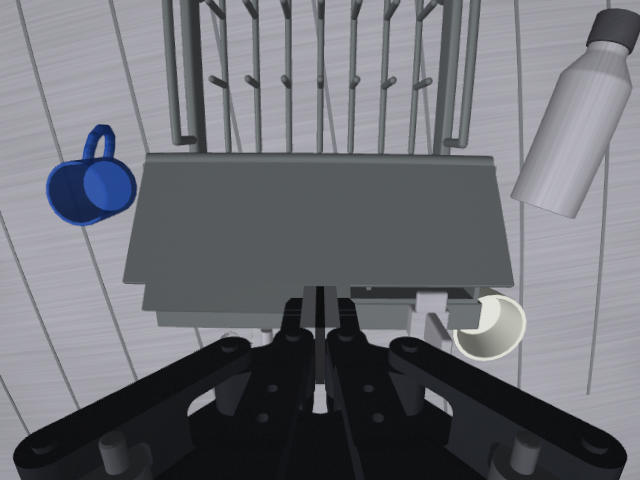

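Wrist view: the flap is square to the tool, with hinge ends at (146,155) and (493,158), and the latch tab just right of the fingers near (430,325). I'll refine the pose from the hinge corners, then press.

Run:
```python
from h import *
import pickle; M=pickle.load(open('w1.pkl','rb'))
a,b=onz('wrist',(146,155),.133,M),onz('wrist',(493,158),.133,M)
print(a,b,np.linalg.norm(a-b), "yaw",np.arctan2(-(a-b)[0],(a-b)[1]), "expected",cad(55,126,133),cad(55,-126,133))
for p in [(155,326),(480,328)]:   # rail robot-side... visible ends
    print(onz('wrist',p,.13,M))
print("exp rail", cad(-80,135,130),cad(-80,-135,130))
for p in [(417,292),(447,292),(410,340)]: print(onz('wrist',p,.145,M))
print(cad(-39,-88,145),cad(-55,-88,145))
```

```text
[0.65531151 0.11798106 0.133     ] [ 0.61471363 -0.12957316  0.133     ] 0.2508610779348928 yaw -0.16254898881032084 expected [0.65202438 0.12115073 0.133     ] [ 0.61262271 -0.12774987  0.133     ]
[0.51886808 0.151971   0.13      ]
[ 0.47523558 -0.11719656  0.13      ]
exp rail [0.52009197 0.15114807 0.13      ] [ 0.4778759  -0.11553114  0.13      ]
[ 0.52434344 -0.06338403  0.145     ]
[ 0.52063955 -0.08622217  0.145     ]
[ 0.48357932 -0.0548479   0.145     ]
[ 0.52572036 -0.07551979  0.145     ] [ 0.50991714 -0.0730181   0.145     ]
```

Call:
{"api": "arm_command", "payload": {"gripper": [0,0,0,0,0], "slide": [[0.2,0,2],[0.2,0,4],[0.2,0,5.5],[0.2,0,6.5],[0.2,0,7.5]], "turn": [[0,0,0],[0,0,0],[0,0,0],[0,0,0],[0,0,0]]}}

```text
clock: 2.65
position: [0.5816, 0.0003, 0.1811]
tool_rot: [-3.142, -0.0, -0.157]
force: [0.7, 0.3, -0.6]
grip_width: 0.0002
```

Call:
{"api": "arm_command", "payload": {"gripper": [0,0,0,0,0], "slide": [[0,0,0.7],[0,0,1.4],[0,0,2.1],[0,0,2.8],[0,0,3.5]], "turn": [[0,0,0],[0,0,0],[0,0,0],[0,0,0],[0,0,0]]}}

```text
clock: 3.28
position: [0.5815, 0.0006, 0.1459]
tool_rot: [-3.142, 0.0, -0.157]
force: [-1.0, -0.5, 2.9]
grip_width: 0.0001
```

Call:
{"api": "arm_command", "payload": {"gripper": [0,0,0,0,0], "slide": [[0,0,0.3],[0,0,0.6],[0,0,0.9],[0,0,1.1],[0,0,1.2]], "turn": [[0,0,0],[0,0,0],[0,0,0],[0,0,0],[0,0,0]]}}

```text
clock: 3.9
position: [0.5816, 0.0006, 0.1348]
tool_rot: [3.142, -0.0, -0.157]
force: [-7.2, 0.1, 21.7]
grip_width: -0.0001
```

Call:
{"api": "arm_command", "payload": {"gripper": [0,0,0,0,0], "slide": [[0,0,-2],[0,0,-5],[0,0,-10],[-3.5,4,-10],[-7,8,-10]], "turn": [[0,0,0],[0,0,0],[0,0,0],[0,0,0],[0,0,0]]}}

```text
clock: 4.53
position: [0.499, -0.0682, 0.2346]
tool_rot: [3.142, -0.001, -0.156]
force: [0.6, -0.5, 0.1]
grip_width: -0.0001
```

Call:
{"api": "arm_command", "payload": {"gripper": [0,0,0,0,0], "slide": [[-0.2,3.5,0],[-0.2,4.8,0],[-0.2,4.8,0],[-0.2,4.8,0],[-0.2,4.8,0]], "turn": [[0,0,0],[0,0,0],[0,0,0],[0,0,0],[0,0,0]]}}

```text
clock: 5.15
position: [0.4908, -0.1135, 0.2342]
tool_rot: [-3.141, 0.0, -0.155]
force: [0.8, -0.0, -0.2]
grip_width: 0.0001
```

```bash
python3 -c "
from h import *
m=vision.camera_model('wrist');im=vision.grab_frame('wrist')
import pickle;pickle.dump(m,open('w2.pkl','wb'))
s=vision.grab_frame('side');cv2.imwrite('pics/side2.png',s)
s=cv2.resize(s[180:330,230:430],None,fx=3,fy=3,interpolation=cv2.INTER_CUBIC)
cv2.imwrite('pics/w2.png',im)
cv2.imwrite('pics/s2.png',s)
print(bot.observe()['position'],bot.observe()['force']); goto(cad(-67.5,-125,235))"
```

```text
[ 0.49064604 -0.11388879  0.23421301] [ 0.14061518  0.01328383 -0.31422254]
t 5.25 F [ 0.14  0.01 -0.31] slide cm [ 0.02 -0.64 -0.08] turn [-0.   0.   0.1]
```

View pics/w2.png

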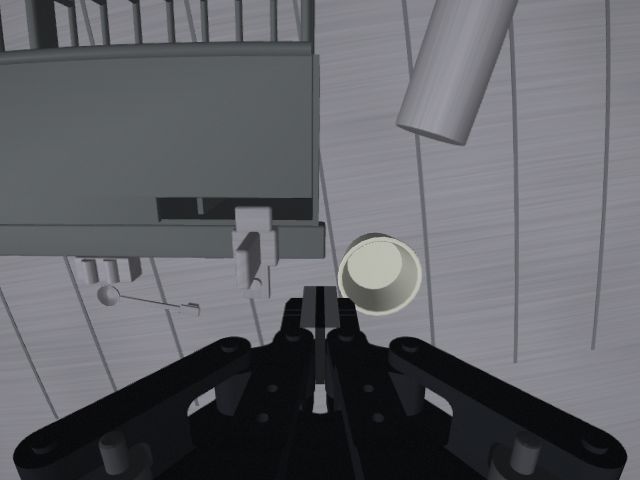

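View pics/s2.png

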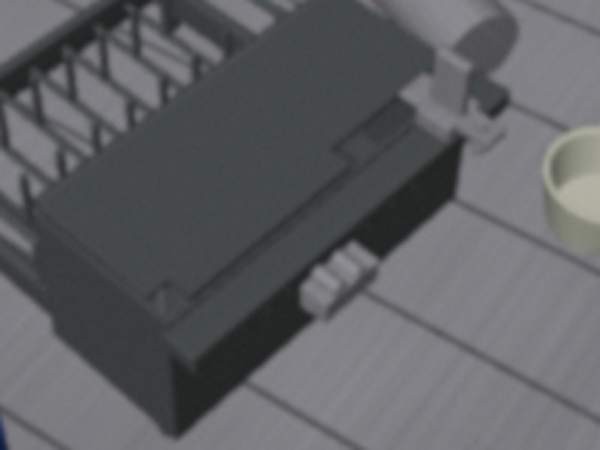

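Wrist view: flap shut. The latch bolt spans columns 235–272 at row 208, and the catch spans 76–142 with ridge tops at about 80–97 and 106–117. Side view agrees that the flap is shut.

Run:
```python
from h import *
import pickle; M=pickle.load(open('w2.pkl','rb'))
c,s=np.cos(YAW),np.sin(YAW)
def loc(P): d=P[:2]-T0; return (np.array([c*d[0]+s*d[1],-s*d[0]+c*d[1]])*1000).round(1)
for nm,p,z in [("bolt L",(235,209),.145),("bolt R",(272,209),.145),("arm end L",(254,297),.145),("arm end R",(270,297),.145),
 ("rail end",(325,258),.13),("rail end in",(322,224),.13),("flap -y front",(313,221),.135),("flap -y back",(317,55),.135),
 ("catch L",(76,258),.124),("hi",(89,270),.1285),("lo",(112,270),.1265),("notch",(101,270),.123),("catch R",(141,270),.122),("lip end",(158,221),.133)]:
    print(nm,loc(onz('wrist',p,z,M)))
im=cv2.imread('pics/w2.png',0); print(im[266:274,68:150].mean(0).astype(int))
im2=cv2.imread('pics/w2.png')
```

```text
bolt L [-44.2 -77.3]
bolt R [ -44.3 -101.3]
arm end L [-106.5  -86.5]
arm end R [-106.4  -97.7]
rail end [ -82.9 -136. ]
rail end in [ -57.9 -133.8]
flap -y front [ -54.6 -127.6]
flap -y back [  49.7 -130.4]
catch L [-85.7  52.2]
hi [-93.6  40.4]
lo [-94.2  23.5]
notch [-95.6  34.5]
catch R [-95.7   3.2]
lip end [-55.  -19.9]
[111 101 101 109 126 138 138 139 142 146 147 147 147 147 145 146 150 148
 138 126 119 114 106  95  88  82  77  71  75 115 142 145 145 145 146 145
 144 146 150 149 141 130 122 116 110  98  89  83  79  89 129 145 145 145
 144 144 144 144 144 144 144 116  79  67  68  68  67  67  66  66  66  65
  66 100 133 139 139 139 138 138 138 138]
```

Run:
```python
from h import *
import pickle; M=pickle.load(open('w2.pkl','rb'))
c,s=np.cos(YAW),np.sin(YAW)
def loc(P): d=P[:2]-T0; return (np.array([c*d[0]+s*d[1],-s*d[0]+c*d[1]])*1000).round(1)
for col,z in [(72,.122),(129.3,.122),(117.5,.122),(96.5,.122),(108,.1265),(86,.1285)]: print(col,loc(onz('wrist',(col,270),z,M)))
sd=lambda x,y:(230+x/3,180+y/3)
for nm,p,z in [("+y end out",(322,318),.112),("+y end deck",(302,290),.122),("-y end",(350,246),.122),("-y end out",(378,268),.122),("rail+y",(193,367),.13),("rail+y",(193,367),.127)]: print(nm,loc(onz('side',sd(*p),z)))
goto(cad(-67.5,-125,160))
```

```text
72 [-96.2  58.9]
129.3 [-95.8  12.5]
117.5 [-95.9  21.8]
96.5 [-96.   38.8]
108 [-94.2  26.6]
86 [-93.6  42.8]
+y end out [-105.9   59.9]
+y end deck [-89.9  59. ]
-y end [-88.8  18. ]
-y end out [-110.3   18.8]
rail+y [-86.  139.2]
rail+y [-84.6 137.9]
t 5.25 F [ 0.14  0.01 -0.31] slide cm [ 0.02 -0.64  7.42] turn [-0.   0.   0.1]
```

Call:
{"api": "arm_command", "payload": {"gripper": [0,0,0,0,0], "slide": [[0,-0.6,2],[0,-0.6,4],[0,-0.6,6],[0,-0.6,7.4],[0,-0.6,7.4]], "turn": [[0,0,0],[0,0,0],[0,0,0],[0,0,0],[0,0,0]]}}

```text
clock: 5.88
position: [0.4911, -0.1084, 0.1597]
tool_rot: [-3.142, 0.001, -0.156]
force: [0.1, -0.6, -0.6]
grip_width: -0.0002
```

Call:
{"api": "arm_command", "payload": {"gripper": [0,0,0,0,0], "slide": [[0,-0.3,0],[0,-0.7,0],[0,-1.1,0],[0,-1.5,0],[0,-1.7,0]], "turn": [[0,0,0],[0,0,0],[0,0,0],[0,0,0],[0,0,0]]}}

```text
clock: 6.5
position: [0.4941, -0.0915, 0.1604]
tool_rot: [-3.142, -0.0, -0.156]
force: [0.8, 0.2, -0.5]
grip_width: -0.0001
```

```bash
cat >> h.py <<'E'
def loc(P):
    c,s=np.cos(YAW),np.sin(YAW); d=P[:2]-T0; return (np.array([c*d[0]+s*d[1],-s*d[0]+c*d[1],P[2]])*1000).round(1)
E
python3 - <<'E'
from h import *
s=bot.observe(); print(loc(s['position']),s['force'])
cv2.imwrite('pics/w3.png',vision.grab_frame('wrist')[180:340,180:400])
E
```

```text
[ -67.7 -108.7  160.4] [ 0.81215302  0.15230491 -0.47500064]
```

View pics/w3.png

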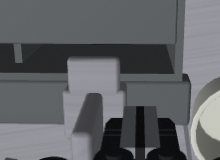

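Fingers stand just right of the tab, lined up with it. Pushing slowly.

Call:
{"api": "arm_command", "payload": {"gripper": [0,0,0,0,0], "slide": [[0,-0.5,0],[0,-1.2,0],[0,-2.0,0],[0,-2.8,0],[0,-3.5,0]], "turn": [[0,0,0],[0,0,0],[0,0,0],[0,0,0],[0,0,0]]}}

```text
clock: 7.18
position: [0.4996, -0.0567, 0.1603]
tool_rot: [-3.142, -0.0, -0.156]
force: [1.1, -1.0, 0.4]
grip_width: 0.0
```

Call:
{"api": "arm_command", "payload": {"gripper": [0,0,0,0,0], "slide": [[0,-0.8,0],[0,-1.6,0],[0,-2.4,0],[0,-3.1,0],[0,-3.5,0]], "turn": [[0,0,0],[0,0,0],[0,0,0],[0,0,0],[0,0,0]]}}

```text
clock: 7.8
position: [0.505, -0.0222, 0.1603]
tool_rot: [-3.142, 0.0, -0.156]
force: [1.0, 0.2, -1.0]
grip_width: 0.0002
```

Run:
```python
from h import *
import pickle
s=bot.observe(); print(loc(s['position']),s['force'])
m=vision.camera_model('wrist');im=vision.grab_frame('wrist');pickle.dump(m,open('w4.pkl','wb'))
cv2.imwrite('pics/w4f.png',im)
cv2.imwrite('pics/w4.png',cv2.resize(im[170:330,160:360],None,fx=4,fy=3.7,interpolation=cv2.INTER_CUBIC))
```

```text
[-67.8 -38.6 160.3] [ 1.04396219  0.19419149 -1.02988476]
```

View pics/w4.png

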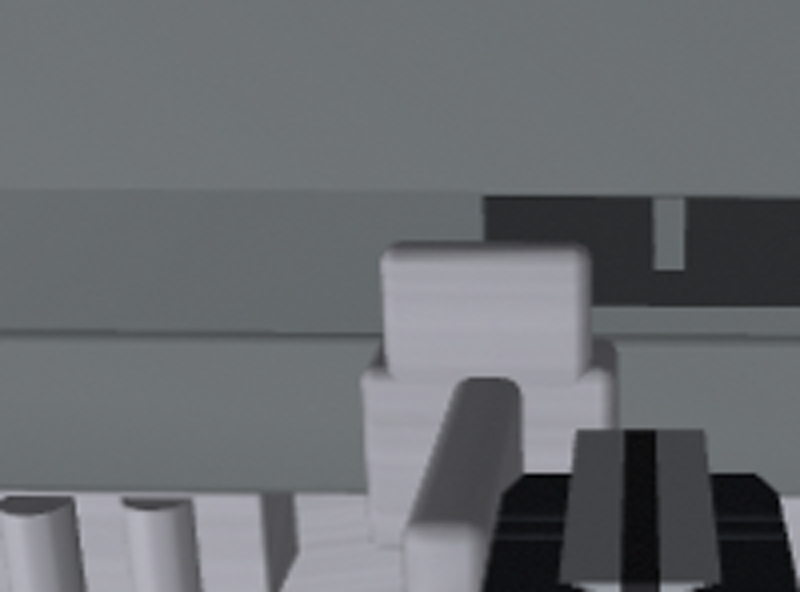

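Wrist crop: the bolt is over the start of the lip (crop columns 382–590), the finger is behind the tab, and the catch ridges show at crop columns about 40 and 160, with the catch end at 262.

Run:
```python
from h import *
import pickle; M=pickle.load(open('w4.pkl','rb'))
f=lambda x,y:(160+x/4,170+y/3.7)
for nm,p,z in [("boltL",(382,255),.145),("boltR",(590,255),.145),("hi L",(0,510),.1285),("hi R foot",(78,560),.123),("lo",(123,510),.1265),("lo R foot",(198,560),.122),("catch end",(262,500),.122),("lo apex back",(155,505),.1265),("hi apex back",(38,505),.1285),("lip end",(484,200),.135)]: print(nm,loc(onz('wrist',f(*p),z,M)))
```

```text
boltL [-43.1 -10.7 145. ]
boltR [-43.1 -34.2 145. ]
hi L [-86.3  45.8 128.5]
hi R foot [-97.4  38.4 123. ]
lo [-87.2  29.7 126.5]
lo R foot [-97.7  21.7 122. ]
catch end [-87.6  11.9 122. ]
lo apex back [-86.3  25.3 126.5]
hi apex back [-85.5  40.4 128.5]
lip end [-38.7 -21.4 135. ]
```

Call:
{"api": "arm_command", "payload": {"gripper": [0,0,0,0,0], "slide": [[0,-0.8,0],[0,-1.6,0],[0,-2.4,0],[0,-3.1,0],[0,-3.6,0]], "turn": [[0,0,0],[0,0,0],[0,0,0],[0,0,0],[0,0,0]]}}

```text
clock: 8.48
position: [0.5106, 0.0134, 0.1603]
tool_rot: [-3.142, 0.0, -0.156]
force: [0.6, -0.4, -0.2]
grip_width: 0.0002
```

Call:
{"api": "arm_command", "payload": {"gripper": [0,0,0], "slide": [[0,-0.15,0],[0,-0.3,0],[0,-0.4,0]], "turn": [[0,0,0],[0,0,0],[0,0,0]]}}

```text
clock: 8.85
position: [0.5112, 0.0167, 0.1603]
tool_rot: [3.142, 0.0, -0.157]
force: [-0.3, -1.9, 0.2]
grip_width: 0.0002
```

Call:
{"api": "arm_command", "payload": {"gripper": [0,0], "slide": [[0,-0.1,0],[0,-0.2,0]], "turn": [[0,0,0],[0,0,0]]}}

```text
clock: 9.1
position: [0.5115, 0.0187, 0.1603]
tool_rot: [3.142, -0.0, -0.157]
force: [-0.2, -0.6, -0.2]
grip_width: -0.0001
```

```bash
python3 -c "
from h import *
s=bot.observe(); print(loc(s['position']),s['force'])"
```

```text
[-67.7   2.9 160.3] [-0.19838968 -0.62687956 -0.19341107]
```

Call:
{"api": "arm_command", "payload": {"gripper": [0,0], "slide": [[0,-0.2,0],[0,-0.2,0]], "turn": [[0,0,0],[0,0,0]]}}

```text
clock: 9.35
position: [0.5118, 0.02, 0.1603]
tool_rot: [3.141, -0.0, -0.157]
force: [0.6, -5.2, 0.8]
grip_width: -0.0002
```

Call:
{"api": "arm_command", "payload": {"gripper": [0,0], "slide": [[0,-0.15,0],[0,-0.15,0]], "turn": [[0,0,0],[0,0,0]]}}

```text
clock: 9.6
position: [0.5119, 0.0207, 0.1603]
tool_rot: [3.14, 0.0, -0.158]
force: [-1.4, -11.1, 3.6]
grip_width: 0.0002
```

Call:
{"api": "arm_command", "payload": {"gripper": [0,0], "slide": [[0,-0.15,0],[0,-0.15,0]], "turn": [[0,0,0],[0,0,0]]}}

```text
clock: 9.85
position: [0.5122, 0.0224, 0.1603]
tool_rot: [3.14, 0.0, -0.158]
force: [0.2, -8.1, 1.5]
grip_width: -0.0001
```

Call:
{"api": "arm_command", "payload": {"gripper": [0,0], "slide": [[0,-0.1,0],[0,-0.1,0]], "turn": [[0,0,0],[0,0,0]]}}

```text
clock: 10.1
position: [0.5125, 0.0248, 0.1603]
tool_rot: [-3.141, -0.0, -0.157]
force: [0.6, -1.4, 0.9]
grip_width: -0.0003
```

Call:
{"api": "arm_command", "payload": {"gripper": [0,0], "slide": [[0,-0.1,0],[0,-0.1,0]], "turn": [[0,0,0],[0,0,0]]}}

```text
clock: 10.35
position: [0.5125, 0.0261, 0.1603]
tool_rot: [-3.141, 0.0, -0.156]
force: [0.2, 0.3, -1.3]
grip_width: -0.0002
```

Call:
{"api": "arm_command", "payload": {"gripper": [0,0], "slide": [[0,-0.1,0],[0,-0.1,0]], "turn": [[0,0,0],[0,0,0]]}}

```text
clock: 10.6
position: [0.5127, 0.0269, 0.1603]
tool_rot: [-3.141, 0.0, -0.156]
force: [-1.1, -0.3, -0.3]
grip_width: -0.0001
```

```bash
python3 -c "
from h import *
s=bot.observe(); print(loc(s['position']),s['force'])"
```

```text
[-67.9  11.1 160.3] [-1.06710609 -0.30464587 -0.29393592]
```

Call:
{"api": "arm_command", "payload": {"gripper": [0,0], "slide": [[0,-0.1,0],[0,-0.15,0]], "turn": [[0,0,0],[0,0,0]]}}

```text
clock: 10.85
position: [0.513, 0.0282, 0.1603]
tool_rot: [-3.141, -0.0, -0.157]
force: [0.7, 0.2, -0.2]
grip_width: -0.0
```

Run:
```python
from h import *
import pickle
s=bot.observe(); print(loc(s['position']),s['force'])
m=vision.camera_model('wrist');im=vision.grab_frame('wrist');pickle.dump(m,open('w5.pkl','wb'))
cv2.imwrite('pics/w5f.png',im)
cv2.imwrite('pics/w5.png',cv2.resize(im[170:330,160:360],None,fx=4,fy=3.7,interpolation=cv2.INTER_CUBIC))
```

```text
[-67.8  12.5 160.3] [ 0.66973175  0.16864203 -0.1502163 ]
```

View pics/w5.png

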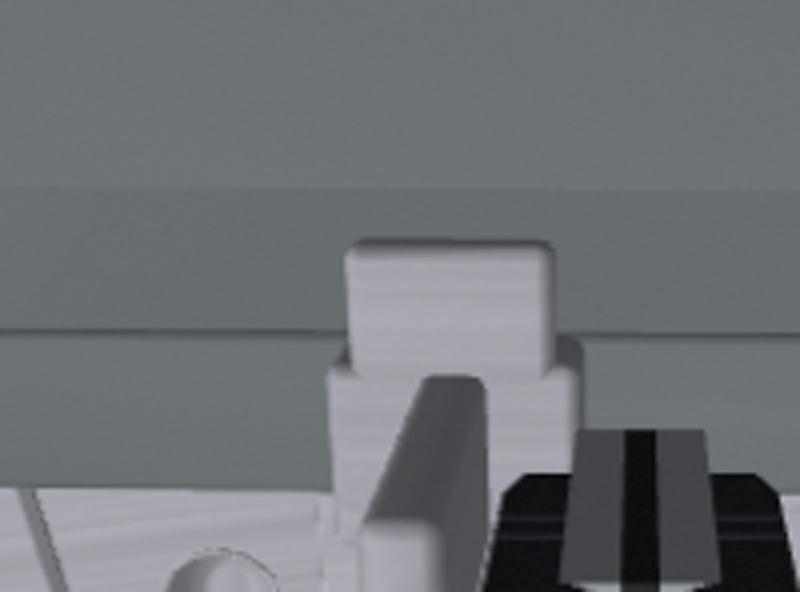

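Bolt edges now sit at crop columns 346–553 (they were 382–590), so the latch has jumped about 4 mm ahead of the finger. That fits the nose having dropped into the notch. Backing away.

Call:
{"api": "arm_command", "payload": {"gripper": [0,0,0,0,0], "slide": [[0,1,0],[0,2.5,0],[0,3,-3],[0,3,-7],[0,3,-10]], "turn": [[0,0,0],[0,0,0],[0,0,0],[0,0,0],[0,0,0]]}}

```text
clock: 11.52
position: [0.5082, -0.0028, 0.2618]
tool_rot: [3.142, -0.001, -0.158]
force: [-0.1, 0.7, -0.7]
grip_width: -0.0002
```

Call:
{"api": "arm_command", "payload": {"gripper": [0,0,0,0], "slide": [[0,0,0],[0,0,0],[0,0,0],[0,0,0]], "turn": [[0,0,0],[0,0,0],[0,0,0],[0,0,0]]}}

```text
clock: 12.02
position: [0.508, -0.0016, 0.2597]
tool_rot: [3.141, 0.001, -0.157]
force: [0.5, -1.0, 0.6]
grip_width: -0.0
```

Run:
```python
from h import *
import pickle
s=bot.observe(); print(loc(s['position']),s['force'],s['clock'])
m=vision.camera_model('wrist');im=vision.grab_frame('wrist');pickle.dump(m,open('w6.pkl','wb'))
sd=vision.grab_frame('side')
a=cv2.resize(im[200:320,170:350],None,fx=4,fy=4,interpolation=cv2.INTER_CUBIC)
cv2.imwrite('pics/w6.png',a)
cv2.imwrite('pics/s6.png',cv2.resize(sd[185:325,235:415],None,fx=4,fy=4,interpolation=cv2.INTER_CUBIC))
```

```text
[-68.  -17.8 259.7] [ 0.46740397 -0.96937584  0.59321089] 12.025
```

View pics/w6.png

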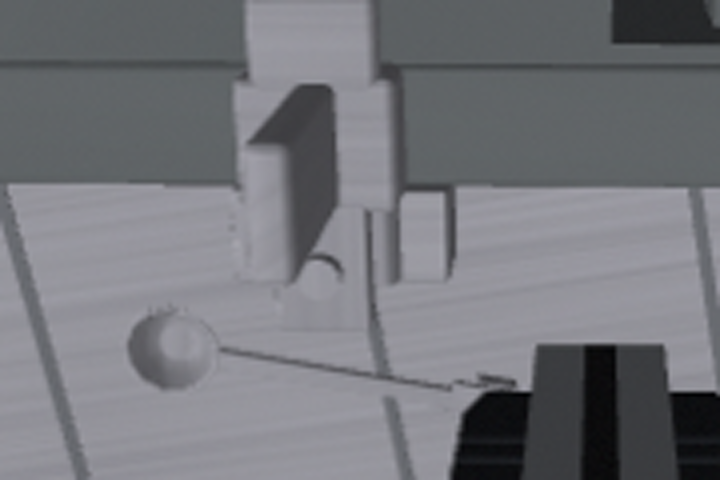

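View pics/s6.png

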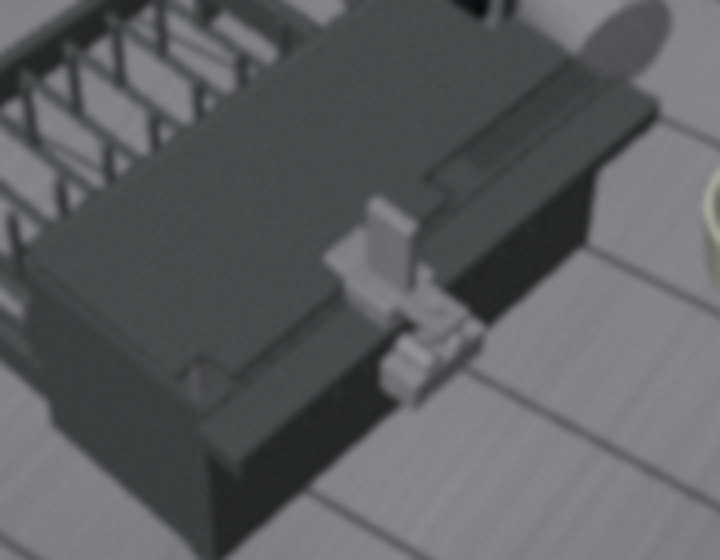

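Wrist crop: flap shut, bolt at columns 246–376, catch deck's −y end at 448, pin near 322. Side crop: the arm lies over the catch's middle. One numeric check of tab against catch.

Run:
```python
from h import *
import pickle; M=pickle.load(open('w6.pkl','rb'))
f=lambda x,y:(170+x/4,200+y/4)
for nm,p,z in [("boltL",(246,10),.145),("boltR",(376,10),.145),("catch end",(448,230),.122),("lo foot",(402,230),.122),("armL",(280,328),.145),("armR",(365,328),.145)]: print(nm,loc(onz('wrist',f(*p),z,M)))
```

```text
boltL [-45.1  44.1 145. ]
boltR [-45.2  20.7 145. ]
catch end [-94.7  11.5 122. ]
lo foot [-94.7  20.9 122. ]
armL [-106.5   41.8  145. ]
armR [-106.5   25.5  145. ]
```

```bash
python3 -c "
from workcell import job_done; print(job_done())"
```

```text
the job is handed in; nothing more can be done
None
```

The flap is shut and the latch is clicked into the catch. I handed the job in at about 12 s of the 58 s allowed, and `job_done()` gives no verdict.

- **Flap:** I pressed it down with the closed fingertips until it met its stop, at about 22 N with the fingertip at z ≈ 135 mm.
- **Latch:** I pushed it along the rail by its tab. The push rose to about 11 N at the low ridge, slightly above the 5 to 10 N expected. It then fell to almost nothing, and the latch jumped about 4 mm ahead of the finger.
- **Last checks:** The wrist camera put the latch centre at caddy y of about 32.4 to 33.6 mm and the notch at about 33.5 mm, so the nose should be within about 1 mm. The flap looked shut, and the gripper was clear and touching nothing.
- **Disagreement:** An earlier side-camera reading put the notch at about 38.5 mm, against about 34 to 35 mm from the wrist camera. I went with the wrist camera, which matched where the force rose and fell.
- **Not measured at the end:** I kept the arm clear of the crockery, bottle and spoon, and nothing I saw suggested contact, but I did not measure their final positions.

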